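Draw a specimen tray out of its rack with a hook

ROBOT

A 7-joint arm with a two-finger parallel gripper is mounted at the origin on the work surface; the furniture and walls round the work are solid. World frame = base frame: x ahead of the robot, y to its left, z up, the work surface at z = 0. Lengths are in mm, angles in rad, forces in N, time in s.
With the tool pointing down it reaches from about 425 to 925 mm from the base axis. Payload 6.8 kg.
Tool frame: the origin (TCP) lies on the centre line of the jaws, within the pads' length; the fingertips stand 19 mm ahead of it and the grasp point (between the pads) is the TCP; z points along the fingers, y is the line along which they close (so a half turn about z gives the same grasp; the last joint's range is limited). The gripper opens to 85 mm and grips with 20 to 120 N. Pads are 22 mm wide; open, the fingers measure 114 mm over their backs; the gripper's body (76 mm by 85 mm) begins 54 mm behind the grasp point. The pads swing forward as they close: fully open they stand 13 mm farther back than shut.
Start: joints at [1.07, 0.477, 0.022, 1.555, -0.011, 1.109, -0.083], TCP at [258.384, -623.606, 250.308] pointing down, gripper open.
Joint ranges: [-2.96, 2.96], [-0.34, 2.1], [-1.41, 1.46], [0.24, 2.44], [-1.37, 4.51], [0.17, 1.92], [-2.96, 2.96]. Speed limits (rad/s): [2.39, 2.39, 3.14, 3.14, 3.14, 3.14, 3.14].

INTERFACE

Orientations are given as a rotation vector (axis times angle).
In Python, from workcell import get_obs, viewer, order gives the robot as it stands. The module is installed in compiled form; this text tells all that it offers.
- The arm moves only by the shell command python3 -m handwheel FILE [FORCE], which reads ROWS from the file FILE. ROWS is a JSON list of rows, 1 to 12 of them, each written [[dx, dy, dz], turn, opening]: dx, dy, dz in fractions of the full range, 1 being 400 mm, then a turn about the tool's z in parts of the range, where 1.0 means pi rad, then the opening from 0.0 (shut) to 1.0 (fully open); each row is the pose to reach, as a shift and turn from the pose commanded when the command began, along the tool's axes at that moment; what a row does not reach only later rows make up. A row lasts 1/12 s, in which the tool goes at most 41.7 mm and 0.125 rad, less where a joint would pass 70% of its speed; a pose out of reach is approached as far as the arm can. The fingers move at their own pace and stop on an object; FORCE is the grip in N (left out, the last holds). Time passes only in rows, so rows that do not move let the fingers close. It prints the time, the measured TCP pose, the force, the opening and the grip force at its end. Shift and turn numbers lie between -1 and 1, and a call with a number outside is refused. Input that does not fit is refused with a message, and nothing moves.
- get_obs(): the state, without advancing time (a new reading comes with each control period).
- viewer.grab_frame(name): name is "scene" or "top" or "wrist"; returns a dict with "pixels" (420x560x3 uint8, blue, green, red), "fx", "fy", "cx", "cy" (pixels), "pose" (4x4, takes a point from camera to world coordinates); the wrist camera has in their place "mount" (4x4, takes a point from camera to tool coordinates, whose origin is the TCP and whose axes are the flange's). Camera axes: x right, y down, z forward; pixel columns grow to the right and rows downward; lengths in mm; the calibration is good to about 2 mm. A picture is of the moment at which its call begins: read the wrist's pose just before it. There is no depth.
- order.sign_off(): hands the job in; it is judged then, once.
The state is a dict: "clock": time; "qpos": joint angles; "joint_velocities": joint speeds; "effort": joint torques, N m; "tool_pos": TCP position; "orientation": TCP orientation; "ft_force": force on the tool from outside, world axes, zero at the start; "moment": the same for the moment, N m; "opening": opening from 0.0 (shut) to 1.0 (fully open); "grasp_force": force on a finger pad.
Only numpy, scipy, OpenCV 4.12 (cv2) and the standard library are available. Lean on these libraries where they do the work, as an engineer would, in place of code of your own. Each camera call takes 0.05 s, during which the arm holds its last target. There are 200 camera calls.

TASK

Pick up the wooden-handled hook, drop its prong into the steel eye on the end of the specimen tray and draw the tray out along its rails, by feel, until it bears on the stop's buffers; hold a light steady pull against them for about a second, never heavier than 15 N on the eye. Then unhook, leaving the tray there with both fossils in it, and stand the hook on its handle's flat underside on the open bench, clear of the tray. Touch the tray only with the hook and leave the things on the rack's roof alone.

Things in the scene. Friction and masses are not known exactly. Their poses are not given: they have to be found in the camera images.
- hook: Loose hook, 150 g. Pale wooden handle 28 (x) x 110 (y) x 30 mm (z), gripped across its 28 mm; origin: centre of its flat underside. A 6 mm steel rod leaves its +y end, is cranked up to 50 mm (rod axis) and runs along +y, then turns down at y = 230 into a 6 mm prong; the prong's lowest point is 3 mm above the underside's plane.
- hook_tip (a point): Centre of the prong's rounded end, on the hook at own (0, 228, 6) mm.
- tray: Loose beech tray, 136 (own x) x 200 (own y) x 18 mm, floor 3 mm thick, about 0.4 kg, on the bench between the rails (3 mm play each side). Origin: centre of its underside. A steel pull eye sits on its own -y end; it leaves the rack along own -y. Sliding friction is a few newtons and varies.
- eye (a point): Centre of the pull eye's hole, at tray (0, -119, 15) mm. The eye is a level ring (hole axis vertical) of 6 mm round bar, hole 18 mm across, outside 30 mm; it lies 12 to 18 mm above the bench with nothing under or over it.
- rack: Fixed rack, origin on the bench, axes nearly the world's (yaw varies). Two guide rails 14 mm wide, 16 mm high, inner faces at own x = -71 and +71 mm, from y = -270 to +120 mm. A plywood roof, 170 mm wide, underside 52 and top 60 mm high, spans y = -80 to +120 mm; small things stand on it. The tray comes out to own -y.
- stop: Fixed stop: two dark wooden blocks 20 mm high, 16 mm deep, one at each rail, gap 82 mm. Origin on the bench midway between, in the plane of their faces towards the tray (own +y); axes as the rack's. From each face a 12 mm rubber-tipped screw buffer stands out 2 to 22 mm (both alike, setting varies, not measured); the tray bears on these. At the buffers the pull rises by several newtons per mm.
- ammonite: Loose coiled fossil, 40 x 48 x 14 mm, lying in the tray; origin at its underside.
- knuckle: Loose bison toe bone, 22 x 56 x 20 mm, lying in the tray; origin at its underside.
- loupe: Bystander: loose black loupe, 36 mm across, 27 mm high, standing on the rack's roof.
- card_box: Bystander: loose small open card box, 52 x 52 x 23 mm, standing on the rack's roof.
- rock_chip: Bystander: loose angular brown fossil shard, 38 x 38 x 16 mm, lying on the rack's roof.

How it is judged:
By the outcome, as a careful person would: the job done as asked, in the order asked, and still so for the second after the job is handed in, with the robot touching nothing.
It also fails if it takes over 58 s, if anything falls off the work surface, if the arm or the gripper's body presses on something with over 40 N, if the wrist force passes 120 N, or if a joint passes its speed limit or range.

## Working session

There is one attempt and no reset: what is moved stays moved. The work goes in short steps, Python scripts to look and compute and a shell command to move; the robot and the scene stay as the last step left them, time stands still between calls to the robot, and variables do not carry over. Pictures are saved under pics/ and viewed, at most 13 in all, crops included, and the job is handed in when it is done.

```bash
mkdir -p pics
cat > h.py <<'E'
import numpy as np, cv2
from scipy.spatial.transform import Rotation as R
from workcell import get_obs, viewer, order
def grab(n,fn=None):
    o=get_obs(); f=viewer.grab_frame(n)
    if 'mount' in f:
        T=np.eye(4);T[:3,:3]=R.from_rotvec(o['orientation']).as_matrix();T[:3,3]=o['tool_pos'];f['pose']=T@f['mount']
    if fn: cv2.imwrite('pics/'+fn,f['pixels'])
    return f
def ray(f,u,v,z):
    P=np.array(f['pose']);d=P[:3,:3]@[(u-f['cx'])/f['fx'],(v-f['cy'])/f['fy'],1]
    c=P[:3,3];return c+d*(z-c[2])/d[2]
def proj(f,p):
    P=np.array(f['pose']);q=P[:3,:3].T@(np.array(p)-P[:3,3]);return f['fx']*q[0]/q[2]+f['cx'],f['fy']*q[1]/q[2]+f['cy']
def totool(d):
    return R.from_rotvec(get_obs()['orientation']).as_matrix().T@np.array(d)
E
python3 - <<'E'
from h import *
np.set_printoptions(precision=3,suppress=True)
for n in ['scene','top']:
    f=grab(n,n+'1.png');print(n,f['fx'],f['cx'],f['cy'],np.array(f['pose']))
o=get_obs();print(o);print(R.from_rotvec(o['orientation']).as_matrix())
E
```

```text
scene 409.2463594258251 274.69447150808054 211.64676119059706 [[ -0.735  -0.427   0.527 -82.649]
 [ -0.678   0.446  -0.584 637.507]
 [  0.015  -0.787  -0.617 711.125]
 [  0.      0.      0.      1.   ]]
top 525.6163872037362 276.858817749571 208.10687913174556 [[  -0.027   -0.995    0.091  333.024]
 [  -1.       0.027   -0.002   43.108]
 [  -0.      -0.091   -0.996 1559.097]
 [   0.       0.       0.       1.   ]]
{'clock': 0.1, 'qpos': array([ 1.07 ,  0.478,  0.022,  1.556, -0.012,  1.109, -0.083]), 'joint_velocities': array([ 0.001, -0.001,  0.   , -0.001, -0.001,  0.001,  0.001]), 'effort': array([  0.005, -59.776,   1.613, -28.195,   0.013,   0.005,  -0.   ]), 'tool_pos': array([ 258.15 , -623.139,  249.408]), 'orientation': array([-3.08 , -0.613,  0.001]), 'ft_force': array([ 0.523, -0.271,  0.179]), 'moment': array([-0.011,  0.048,  0.02 ]), 'grasp_force': 0.0, 'opening': 1.0036611594511626}
[[ 0.924  0.383 -0.001]
 [ 0.383 -0.924  0.001]
 [-0.    -0.002 -1.   ]]
```

View pics/top1.png

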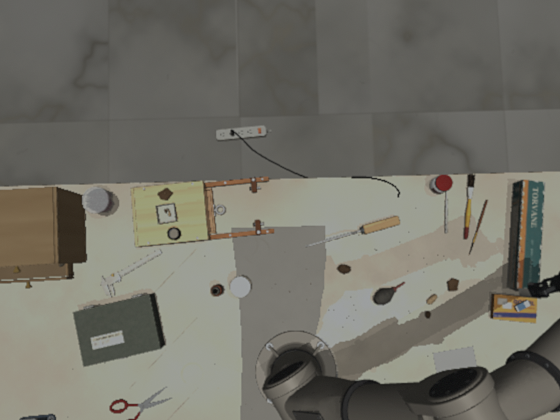

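View pics/scene1.png

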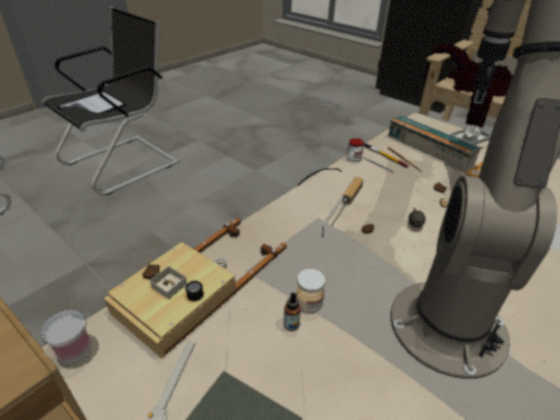

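The top view shows the hook with its handle around (382,226) and its prong near (310,245). The rack roof spans (133–210, 182–246), the eye is near (221,210), and the stop blocks are near (254,185) and (258,226). I'll measure these next.

Run:
```python
from h import *
np.set_printoptions(precision=1,suppress=True)
im=cv2.imread('pics/top1.png')
a=cv2.resize(im[170:260,125:285],None,fx=5,fy=5,interpolation=cv2.INTER_CUBIC)
cv2.imwrite('pics/c1.png',a)
f=grab('top')
hsv=cv2.cvtColor(f['pixels'],cv2.COLOR_BGR2HSV)
print(hsv[226,382],hsv[228,340],hsv[200,350])
m=((hsv[...,1]>110)&(hsv[...,2]>120)).astype(np.uint8); mm=np.zeros_like(m);mm[205:250,350:410]=m[205:250,350:410]
c=max(cv2.findContours(mm,0,1)[0],key=cv2.contourArea)
r=cv2.minAreaRect(c);print(r,cv2.contourArea(c))
for p in cv2.boxPoints(r):print(p,ray(f,*p,22))
print(ray(f,*r[0],25),ray(f,310,245,6))
```

```text
[ 18 102 153] [ 41  13 159] [ 38  19 159]Traceback (most recent call last):
  File "<stdin>", line 10, in <module>
ValueError: max() iterable argument is empty
```

View pics/c1.png

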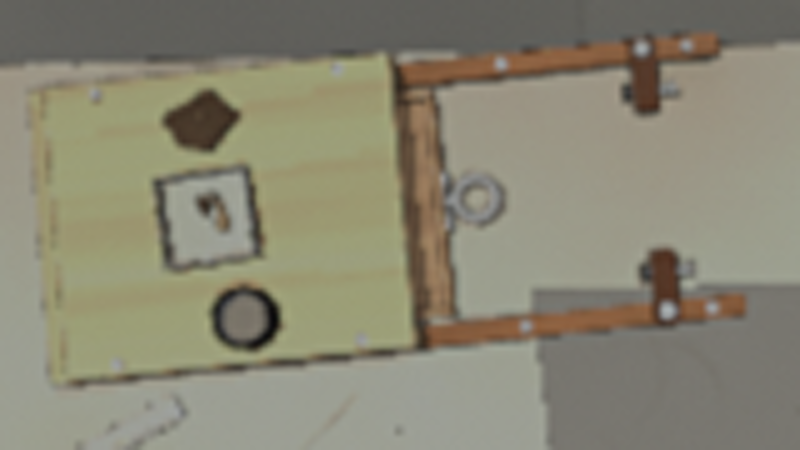

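Run:
```python
from h import *
np.set_printoptions(precision=1,suppress=True)
f=grab('top')
hsv=cv2.cvtColor(f['pixels'],cv2.COLOR_BGR2HSV)
m=((hsv[...,1]>70)&(hsv[...,2]>90)).astype(np.uint8); mm=np.zeros_like(m);mm[205:250,355:410]=m[205:250,355:410]
c=max(cv2.findContours(mm,0,1)[0],key=cv2.contourArea)
r=cv2.minAreaRect(c);print(r,cv2.contourArea(c))
B=[ray(f,*p,25) for p in cv2.boxPoints(r)];print(np.array(B))
print('handle',ray(f,*r[0],25),'tip',ray(f,310,245,6))
C=lambda u,v:((u+.5)/5-.5+125,(v+.5)/5-.5+170)
print('eye',ray(f,*C(477,199),15))
print('rails',[ray(f,*C(*p),16) for p in[(718,43),(405,75),(746,305),(430,337)]])
print('stops',[ray(f,*C(*p),20) for p in[(633,80),(652,288)]])
print('buf',[ray(f,*C(*p),10) for p in[(623,93),(642,271)]],'front',[ray(f,*C(*p),18) for p in[(440,100),(452,310)]])
g=grab('scene');b=cv2.resize(g['pixels'][165:245,300:380],None,fx=7,fy=7,interpolation=cv2.INTER_CUBIC)
t=cv2.resize(f['pixels'][205:255,300:410],None,fx=7,fy=7,interpolation=cv2.INTER_CUBIC)
o=np.zeros((350,770,3),np.uint8);o=t;cv2.imwrite('pics/c2.png',o);cv2.imwrite('pics/c3.png',b)
```

```text
((380.9498291015625, 224.31947326660156), (9.046364784240723, 36.56015396118164), 74.47589111328125) 285.5
[[ 417.8 -208.1   25. ]
 [ 443.7 -312.4   25. ]
 [ 418.  -318.3   25. ]
 [ 392.2 -214.1   25. ]]
handle [ 417.9 -263.2   25. ] tip [363.6 -55.1   6. ]
eye [475.3 207.3  15. ]
rails [array([564.2,  62.9,  16. ]), array([550.1, 248.6,  16. ]), array([408.4,  50.4,  16. ]), array([394.7, 236.2,  16. ])]
stops [array([542.9, 113.5,  20. ]), array([419.7, 105.2,  20. ])]
buf [array([536.6, 120.1,  10. ]), array([430.5, 111.2,  10. ])] front [array([534.3, 227.9,  18. ]), array([410.1, 222.8,  18. ])]
```

View pics/c2.png

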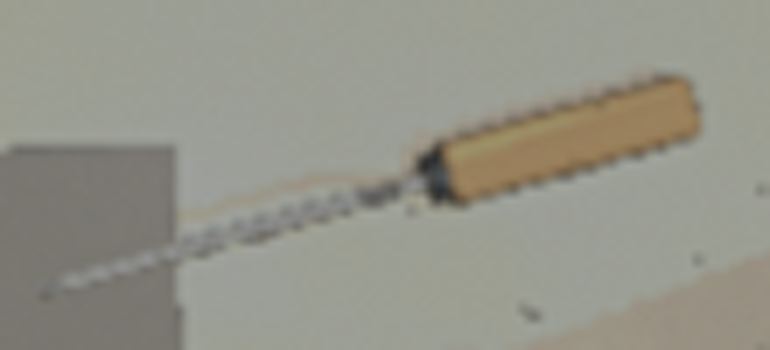

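The hook has a yaw of about 14° and its handle centre is at (418,-263). The eye is at about (475,207), and the rack yaw is about 4.3°. I'll move above the handle.

Units first: shifts go in shares of 400 mm and turns go in shares of pi rad. So 285 mm / 400 = 0.7125, -271 mm / 400 = -0.6775, -1.42 rad / 3.1416 = -0.452.

```bash
echo '[[[0.07, -0.0675, 0.025], -0.0382, 1], [[0.1425, -0.135, 0.05], -0.0764, 1], [[0.215, -0.2025, 0.075], -0.1146, 1], [[0.285, -0.2725, 0.1], -0.1528, 1], [[0.3575, -0.34, 0.125], -0.191, 1], [[0.4275, -0.4075, 0.15], -0.2292, 1], [[0.5, -0.475, 0.175], -0.2674, 1], [[0.57, -0.5425, 0.2], -0.3056, 1], [[0.6425, -0.61, 0.225], -0.3438, 1], [[0.7125, -0.6775, 0.25], -0.382, 1], [[0.7125, -0.6775, 0.25], -0.4202, 1], [[0.7125, -0.6775, 0.25], -0.452, 1]]' > mv.in && python3 -m handwheel mv.in 60; echo '[[[0, 0, 0], 0, 1]]' > mv.in && python3 -m handwheel mv.in
python3 - <<'E'
from h import *
np.set_printoptions(precision=2,suppress=True)
o=get_obs();print(R.from_rotvec(o['orientation']).as_matrix(),o['tool_pos'])
f=grab('wrist','w1.png')
hsv=cv2.cvtColor(f['pixels'],cv2.COLOR_BGR2HSV)
m=((hsv[...,1]>70)&(hsv[...,2]>90)).astype(np.uint8)
m=cv2.morphologyEx(m,cv2.MORPH_OPEN,np.ones((9,9)))
for c in cv2.findContours(m,0,1)[0]:
  if cv2.contourArea(c)>800:
    r=cv2.minAreaRect(c);print(r);print(np.array([ray(f,*p,30) for p in cv2.boxPoints(r)]),ray(f,*r[0],30))
E
```

```text
clock: 1.25
tool_pos: [419.0, -261.0, 150.0]
orientation: [-1.922, -2.484, -0.001]
ft_force: [0.7, -0.3, -0.6]
opening: 1.001
grasp_force: 0.0
clock: 1.33
tool_pos: [418.2, -263.4, 150.2]
orientation: [-1.93, -2.478, -0.0]
ft_force: [-0.4, -0.3, -0.7]
opening: 0.997
grasp_force: 0.0
[[-0.24  0.97 -0.  ]
 [ 0.97  0.24  0.  ]
 [ 0.   -0.   -1.  ]] [ 418.21 -263.43  150.18]
((276.5, 241.5), (77.0, 35.0), 90.0)
[[ 402.78 -259.51   30.  ]
 [ 425.82 -253.71   30.  ]
 [ 440.54 -309.47   30.  ]
 [ 415.98 -315.66   30.  ]] [ 421.06 -283.7    30.  ]
((276.0, 152.5), (41.0, 40.0), 90.0)
[[ 390.09 -214.01   30.  ]
 [ 415.02 -207.73   30.  ]
 [ 421.85 -233.47   30.  ]
 [ 396.13 -239.95   30.  ]] [ 405.72 -223.59   30.  ]
```

View pics/w1.png

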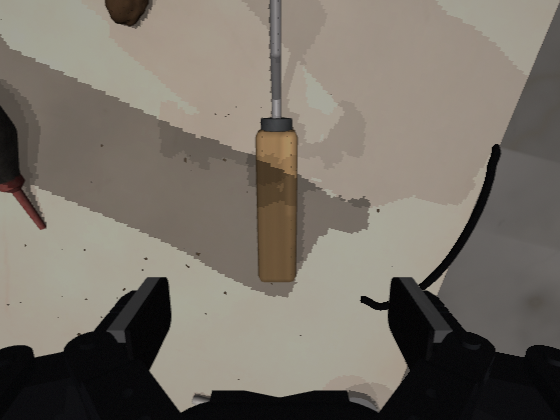

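The handle is seen at columns 257–298, rows 118–282, and it is aligned with the jaws. It sits about 2 mm off laterally. I'll descend with a small forward bias, grip and lift.

In the tool's units: 127 mm / 400 = 0.3175, 122 mm / 400 = 0.305.

```bash
echo '[[[0.0225, -0.0025, 0.1], 0, 1], [[0.045, -0.005, 0.2], 0, 1], [[0.045, -0.005, 0.275], 0, 1], [[0.045, -0.005, 0.305], 0, 1], [[0.045, -0.005, 0.3175], 0, 1], [[0.045, -0.005, 0.3175], 0, 0.8], [[0.045, -0.005, 0.3175], 0, 0], [[0.045, -0.005, 0.3175], 0, 0], [[0.045, -0.005, 0.3175], 0, 0], [[0.045, -0.005, 0.3175], 0, 0], [[0.045, -0.005, 0.3175], 0, 0], [[0.045, -0.005, 0.3175], 0, 0]]' > mv.in && python3 -m handwheel mv.in 80; echo '[[[0, 0, 0], 0, 0], [[0, 0, 0], 0, 0], [[0, 0, 0], 0, 0], [[0, 0, -0.025], 0, 0], [[0, 0, -0.075], 0, 0], [[0, 0, -0.125], 0, 0], [[0, 0, -0.15], 0, 0], [[0, 0, -0.15], 0, 0], [[0, 0, -0.15], 0, 0]]' > mv.in && python3 -m handwheel mv.in
python3 - <<'E'
from h import *
grab('wrist','w2.png')
E
```

```text
clock: 2.38
tool_pos: [412.5, -247.8, 24.6]
orientation: [1.936, 2.471, 0.0]
ft_force: [-0.6, 0.7, 7.9]
opening: 0.314
grasp_force: 79.4
clock: 3.13
tool_pos: [411.8, -247.5, 83.8]
orientation: [1.937, 2.472, 0.0]
ft_force: [0.9, 0.3, -1.3]
opening: 0.312
grasp_force: 78.8
```

View pics/w2.png

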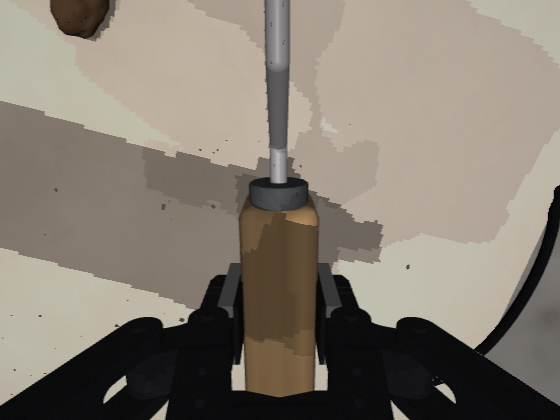

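The hook is held squarely, with the handle centred at column 280. I'll carry it to about 30 mm short of the eye and check the tip.

In the tool's units: 184 mm / 400 = 0.46, 130 mm / 400 = 0.325, 0.168 rad / 3.1416 = 0.0535.

```bash
echo '[[[0.0625, 0.045, 0], 0.0064, 0], [[0.125, 0.09, 0], 0.0159, 0], [[0.2, 0.1425, 0], 0.0255, 0], [[0.275, 0.195, 0], 0.035, 0], [[0.35, 0.2475, 0], 0.0446, 0], [[0.4125, 0.29, 0], 0.0535, 0], [[0.45, 0.3175, 0], 0.0535, 0], [[0.46, 0.325, 0], 0.0535, 0], [[0.46, 0.325, 0], 0.0535, 0], [[0.46, 0.325, 0], 0.0535, 0], [[0.46, 0.325, 0], 0.0535, 0]]' > mv.in && python3 -m handwheel mv.in
python3 - <<'E'
from h import *
np.set_printoptions(precision=3,suppress=True)
o=get_obs();M=R.from_rotvec(o['orientation']).as_matrix();print(M,o['tool_pos'],o['ft_force'])
tip=o['tool_pos']+M@[215,0,18];print('tip pred',tip)
f=grab('top');g=grab('scene')
print(proj(f,tip),proj(g,tip),proj(f,[475.3,207.3,15]),proj(g,[475.3,207.3,15]))
a=cv2.resize(f['pixels'][185:235,200:270],(560,400),interpolation=cv2.INTER_CUBIC)
b=cv2.resize(g['pixels'][210:295,200:285],(400,400),interpolation=cv2.INTER_CUBIC)[:, :240]
cv2.imwrite('pics/c4.png',np.hstack([a,b]))
E
```

```text
clock: 4.1
tool_pos: [492.7, -39.2, 82.6]
orientation: [-2.14, -2.299, 0.003]
ft_force: [-0.2, -0.8, -0.9]
opening: 0.316
grasp_force: 79.0
[[-0.072  0.997 -0.002]
 [ 0.997  0.072 -0.001]
 [-0.001 -0.002 -1.   ]] [492.725 -39.167  82.607] [-0.155 -0.826 -0.86 ]
tip pred [477.27  175.263  64.445]
(np.float64(229.35060851135282), np.float64(206.87220199954493)) (np.float64(229.02489228261175), np.float64(238.53603778032513)) (np.float64(220.0151538363052), np.float64(209.39948585047162)) (np.float64(220.70934850583927), np.float64(260.9112407760557))
```

View pics/c4.png

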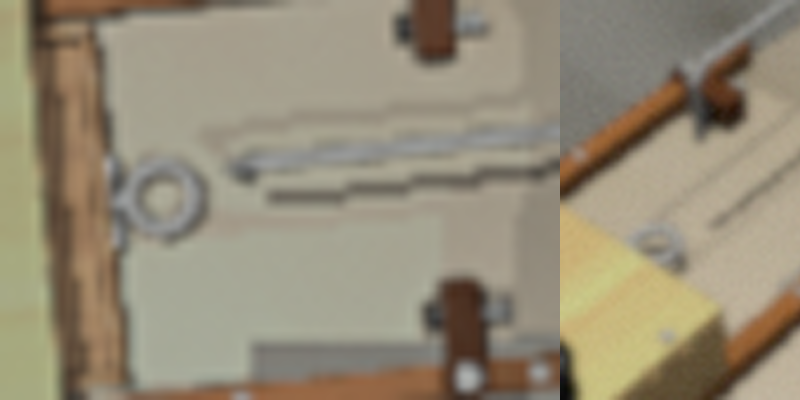

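Measured in both views, the tip at top (230,206.5) and scene (229.7,239) matches the prediction to 1–2 mm. The ring is centred at top (220,209.4). The remaining shift is +33 mm along tool x, then down.

In the tool's units: 47 mm / 400 = 0.1175, 45 mm / 400 = 0.1125.

```bash
echo '[[[0.0375, 0, 0], 0, 0], [[0.075, 0, 0], 0, 0], [[0.0825, 0, 0.025], 0, 0], [[0.0825, 0, 0.05], 0, 0], [[0.0825, 0, 0.075], 0, 0], [[0.0825, 0, 0.09], 0, 0], [[0.0825, 0, 0.1], 0, 0], [[0.0825, 0, 0.1075], 0, 0], [[0.0825, 0, 0.1125], 0, 0], [[0.0825, 0, 0.1175], 0, 0], [[0.0825, 0, 0.1175], 0, 0]]' > mv.in && python3 -m handwheel mv.in
python3 - <<'E'
from h import *
o=get_obs();print(o['ft_force'],o['moment'])
f=grab('top');g=grab('scene')
a=cv2.resize(f['pixels'][185:235,200:270],(560,400),interpolation=cv2.INTER_CUBIC)
b=cv2.resize(g['pixels'][240:290,195:225],(240,400),interpolation=cv2.INTER_CUBIC)
cv2.imwrite('pics/c5.png',np.hstack([a,b]))
E
```

```text
clock: 5.12
tool_pos: [491.4, -4.6, 36.1]
orientation: [-2.138, -2.302, 0.0]
ft_force: [-0.1, 0.0, -0.4]
opening: 0.308
grasp_force: 78.9
[-0.11983978  0.010755   -0.4103666 ] [-0.03657348 -0.01691091  0.00629367]
```

View pics/c5.png

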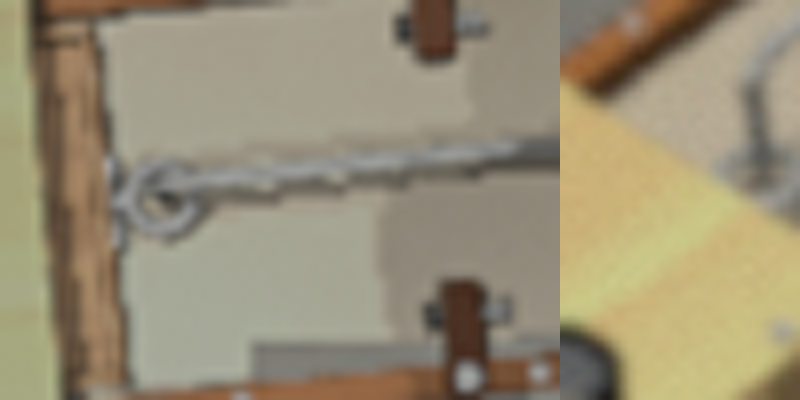

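The prong is inside the ring at about (168,197), with no vertical force. I'll lower it the rest of the way and start the pull gently.

In the tool's units: -12 mm / 400 = -0.03, -11 mm / 400 = -0.0275.

```bash
echo '[[[0, 0, 0.0125], 0, 0], [[0, 0, 0.0225], 0, 0], [[0, 0, 0.0225], 0, 0], [[-0.005, 0, 0.0225], 0, 0], [[-0.01, 0, 0.0225], 0, 0], [[-0.015, 0, 0.0225], 0, 0], [[-0.0175, 0, 0.0225], 0, 0], [[-0.02, 0, 0.0225], 0, 0], [[-0.0225, 0, 0.0225], 0, 0], [[-0.025, 0, 0.0225], 0, 0], [[-0.0275, 0, 0.0225], 0, 0], [[-0.03, 0, 0.0225], 0, 0]]' > mv.in && python3 -m handwheel mv.in; echo '[[[-0.0038, 0, 0], 0, 0], [[-0.0075, 0, 0], 0, 0], [[-0.0113, 0, 0], 0, 0], [[-0.015, 0, 0], 0, 0], [[-0.0188, 0, 0], 0, 0], [[-0.0225, 0, 0], 0, 0], [[-0.0263, 0, 0], 0, 0], [[-0.03, 0, 0], 0, 0]]' > mv.in && python3 -m handwheel mv.in
```

```text
clock: 6.22
tool_pos: [492.3, -16.3, 27.3]
orientation: [-2.138, -2.302, -0.0]
ft_force: [-0.9, 3.2, -2.8]
opening: 0.31
grasp_force: 78.9
clock: 6.88
tool_pos: [493.2, -28.6, 27.3]
orientation: [2.138, 2.302, -0.0]
ft_force: [0.0, 3.5, -0.5]
opening: 0.308
grasp_force: 78.9
```

In the tool's units: -34 mm / 400 = -0.085, -32 mm / 400 = -0.08.

```bash
echo '[[[-0.005, 0, 0], 0, 0], [[-0.0125, 0, 0], 0, 0], [[-0.02, 0, 0], 0, 0], [[-0.0275, 0, 0], 0, 0], [[-0.035, 0, 0], 0, 0], [[-0.0425, 0, 0], 0, 0], [[-0.05, 0, 0], 0, 0], [[-0.0575, 0, 0], 0, 0], [[-0.065, 0, 0], 0, 0], [[-0.0725, 0, 0], 0, 0], [[-0.08, 0, 0], 0, 0], [[-0.085, 0, 0], 0, 0]]' > mv.in && python3 -m handwheel mv.in; echo '[[[-0.005, 0, 0], 0, 0], [[-0.01, 0, 0], 0, 0], [[-0.015, 0, 0], 0, 0], [[-0.02, 0, 0], 0, 0], [[-0.025, 0, 0], 0, 0], [[-0.03, 0, 0], 0, 0], [[-0.035, 0, 0], 0, 0], [[-0.04, 0, 0], 0, 0], [[-0.045, 0, 0], 0, 0], [[-0.05, 0, 0], 0, 0]]' > mv.in && python3 -m handwheel mv.in
python3 - <<'E'
from h import *
print(get_obs()['ft_force'])
f=grab('top')
a=cv2.resize(f['pixels'][180:240,195:275],(800,600),interpolation=cv2.INTER_CUBIC)
cv2.imwrite('pics/c6.png',a)
E
```

```text
clock: 7.88
tool_pos: [495.7, -62.8, 27.3]
orientation: [2.138, 2.302, -0.0]
ft_force: [-0.5, 3.0, -1.3]
opening: 0.312
grasp_force: 78.9
clock: 8.72
tool_pos: [497.1, -82.5, 27.3]
orientation: [-2.138, -2.302, 0.0]
ft_force: [0.2, 3.7, -1.4]
opening: 0.314
grasp_force: 78.8
[ 0.15877616  3.67672223 -1.36857885]
```

View pics/c6.png

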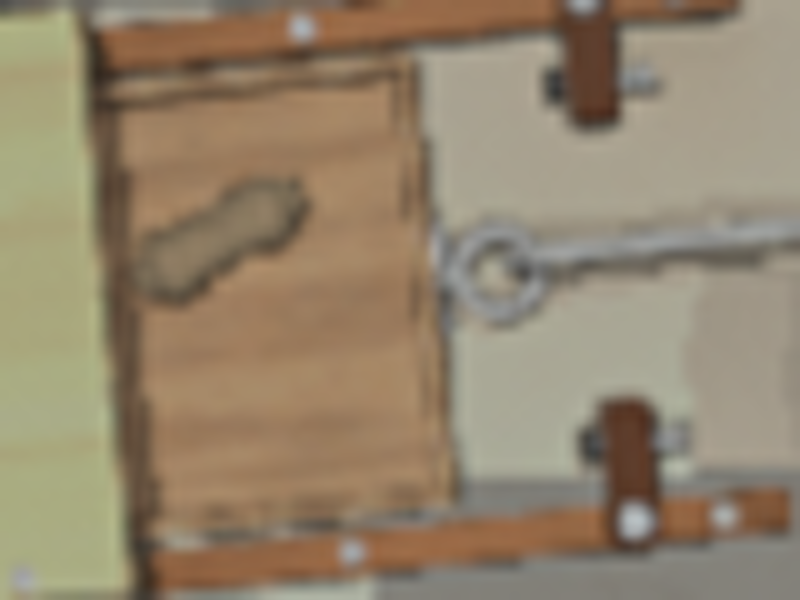

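The tray is sliding out, with the bone visible. The front edge is at columns 425–452 and the buffers at 545–580, so about 35 mm remain.

In the tool's units: -22 mm / 400 = -0.055, -21 mm / 400 = -0.0525.

```bash
echo '[[[-0.005, 0, 0], 0, 0], [[-0.01, 0, 0], 0, 0], [[-0.015, 0, 0], 0, 0], [[-0.02, 0, 0], 0, 0], [[-0.025, 0, 0], 0, 0], [[-0.03, 0, 0], 0, 0], [[-0.035, 0, 0], 0, 0], [[-0.04, 0, 0], 0, 0], [[-0.045, 0, 0], 0, 0], [[-0.05, 0, 0], 0, 0], [[-0.0525, 0, 0], 0, 0], [[-0.055, 0, 0], 0, 0]]' > mv.in && python3 -m handwheel mv.in; echo '[[[-0.0013, 0, 0], 0, 0], [[-0.0025, 0, 0], 0, 0], [[-0.0038, 0, 0], 0, 0], [[-0.005, 0, 0], 0, 0], [[-0.0063, 0, 0], 0, 0], [[-0.0075, 0, 0], 0, 0], [[-0.0088, 0, 0], 0, 0], [[-0.01, 0, 0], 0, 0]]' > mv.in && python3 -m handwheel mv.in
```

```text
clock: 9.77
tool_pos: [498.8, -104.3, 27.3]
orientation: [-2.138, -2.302, -0.0]
ft_force: [0.1, 2.5, -1.4]
opening: 0.315
grasp_force: 78.8
clock: 10.43
tool_pos: [499.1, -108.2, 27.3]
orientation: [2.138, 2.302, -0.0]
ft_force: [-0.5, 3.9, -1.5]
opening: 0.31
grasp_force: 78.8
```

In the tool's units: -2 mm / 400 = -0.005, -1.5 mm / 400 = -0.0038.

```bash
for i in 1 ; do echo '[[[-0.0013, 0, 0], 0, 0], [[-0.0025, 0, 0], 0, 0], [[-0.0038, 0, 0], 0, 0], [[-0.005, 0, 0], 0, 0]]' > mv.in && python3 -m handwheel mv.in; done; echo '[[[-0.001, 0, 0], 0, 0], [[-0.002, 0, 0], 0, 0], [[-0.002, 0, 0], 0, 0]]' > mv.in && python3 -m handwheel mv.in
```

```text
clock: 10.77
tool_pos: [499.2, -110.2, 27.3]
orientation: [-2.138, -2.302, 0.0]
ft_force: [0.1, 2.9, -1.5]
opening: 0.318
grasp_force: 78.8
clock: 11.02
tool_pos: [499.3, -111.1, 27.3]
orientation: [2.138, 2.302, -0.0]
ft_force: [-0.2, 1.8, -1.8]
opening: 0.313
grasp_force: 78.8
```

In the tool's units: -2 mm / 400 = -0.005, -1.6 mm / 400 = -0.004.

```bash
echo '[[[-0.001, 0, 0], 0, 0], [[-0.002, 0, 0], 0, 0], [[-0.003, 0, 0], 0, 0], [[-0.004, 0, 0], 0, 0], [[-0.005, 0, 0], 0, 0]]' > mv.in && python3 -m handwheel mv.in|grep -E 'tool|ft_'; echo '[[[-0.001, 0, 0], 0, 0], [[-0.0018, 0, 0], 0, 0], [[-0.0025, 0, 0], 0, 0]]' > mv.in && python3 -m handwheel mv.in|grep -E 'tool|ft_'
```

```text
tool_pos: [499.4, -113.0, 27.3]
ft_force: [-0.3, 3.1, -1.1]
tool_pos: [499.5, -114.0, 27.3]
ft_force: [0.3, 2.7, -1.4]
```

In the tool's units: -1 mm / 400 = -0.0025, -0.7 mm / 400 = -0.0018.

```bash
echo '[[[-0.001, 0, 0], 0, 0], [[-0.0018, 0, 0], 0, 0], [[-0.0025, 0, 0], 0, 0]]' > mv.in && python3 -m handwheel mv.in|grep -E 'tool|ft_'; echo '[[[-0.001, 0, 0], 0, 0], [[-0.0018, 0, 0], 0, 0]]' > mv.in && python3 -m handwheel mv.in|grep -E 'tool|ft_'
```

```text
tool_pos: [499.6, -115.0, 27.3]
ft_force: [-0.3, 3.3, -1.9]
tool_pos: [499.7, -115.7, 27.3]
ft_force: [-0.4, 3.3, -0.3]
```

In the tool's units: -1 mm / 400 = -0.0025, -0.7 mm / 400 = -0.0018.

```bash
echo '[[[-0.001, 0, 0], 0, 0], [[-0.0018, 0, 0], 0, 0], [[-0.0025, 0, 0], 0, 0]]' > mv.in && python3 -m handwheel mv.in|grep -E 'tool|ft_'
```

```text
tool_pos: [499.7, -116.7, 27.3]
ft_force: [-0.7, 2.7, -1.2]
```

In the tool's units: -0.7 mm / 400 = -0.0018, -0.4 mm / 400 = -0.001.

```bash
echo '[[[-0.001, 0, 0], 0, 0], [[-0.0018, 0, 0], 0, 0]]' > mv.in && python3 -m handwheel mv.in|grep -E 'tool|ft_'
```

```text
tool_pos: [499.7, -117.4, 27.3]
ft_force: [-0.0, 3.5, -1.0]
```

In the tool's units: -0.7 mm / 400 = -0.0018, -0.4 mm / 400 = -0.001.

```bash
echo '[[[-0.001, 0, 0], 0, 0], [[-0.0018, 0, 0], 0, 0]]' > mv.in && python3 -m handwheel mv.in|grep -E 'tool|ft_'
```

```text
tool_pos: [499.8, -118.1, 27.3]
ft_force: [0.3, 2.5, -2.3]
```

In the tool's units: -0.7 mm / 400 = -0.0018, -0.4 mm / 400 = -0.001.

```bash
echo '[[[-0.001, 0, 0], 0, 0], [[-0.0018, 0, 0], 0, 0]]' > mv.in && python3 -m handwheel mv.in|grep -E 'tool|ft_'
```

```text
tool_pos: [499.9, -118.8, 27.3]
ft_force: [-0.3, 2.6, -1.4]
```

In the tool's units: -0.7 mm / 400 = -0.0018, -0.4 mm / 400 = -0.001.

```bash
echo '[[[-0.001, 0, 0], 0, 0], [[-0.0018, 0, 0], 0, 0]]' > mv.in && python3 -m handwheel mv.in|grep -E 'tool|ft_'
```

```text
tool_pos: [499.9, -119.5, 27.3]
ft_force: [0.2, 2.9, -1.0]
```

In the tool's units: -0.7 mm / 400 = -0.0018, -0.4 mm / 400 = -0.001.

```bash
echo '[[[-0.001, 0, 0], 0, 0], [[-0.0018, 0, 0], 0, 0]]' > mv.in && python3 -m handwheel mv.in|grep -E 'tool|ft_'
```

```text
tool_pos: [499.9, -119.9, 27.3]
ft_force: [-0.7, 4.4, -2.3]
```

In the tool's units: -0.3 mm / 400 = -0.0008.

```bash
echo '[[[-0.0008, 0, 0], 0, 0], [[-0.0008, 0, 0], 0, 0]]' > mv.in && python3 -m handwheel mv.in|grep -E 'tool|ft_'
```

```text
tool_pos: [500.0, -120.0, 27.3]
ft_force: [-0.7, 3.6, -2.5]
```

In the tool's units: -0.3 mm / 400 = -0.0008.

```bash
echo '[[[-0.0008, 0, 0], 0, 0], [[-0.0008, 0, 0], 0, 0]]' > mv.in && python3 -m handwheel mv.in|grep -E 'tool|ft_'
```

```text
tool_pos: [500.0, -120.0, 27.3]
ft_force: [-0.2, 6.2, -1.5]
```

In the tool's units: -0.3 mm / 400 = -0.0008.

```bash
echo '[[[-0.0008, 0, 0], 0, 0], [[-0.0008, 0, 0], 0, 0]]' > mv.in && python3 -m handwheel mv.in|grep -E 'tool|ft_'
```

```text
tool_pos: [500.0, -120.1, 27.2]
ft_force: [0.2, 5.7, -1.9]
```

In the tool's units: -0.2 mm / 400 = -0.0005.

```bash
echo '[[[-0.0005, 0, 0], 0, 0], [[-0.0005, 0, 0], 0, 0], [[-0.0005, 0, 0], 0, 0]]' > mv.in && python3 -m handwheel mv.in|grep -E 'tool|ft_'
```

```text
tool_pos: [500.1, -120.1, 27.2]
ft_force: [-0.3, 6.3, -1.6]
```

In the tool's units: -0.6 mm / 400 = -0.0015, -0.3 mm / 400 = -0.0008.

```bash
echo '[[[-0.0008, 0, 0], 0, 0], [[-0.0015, 0, 0], 0, 0], [[-0.0015, 0, 0], 0, 0]]' > mv.in && python3 -m handwheel mv.in|grep -E 'tool|ft_'; echo '[[[0, 0, 0], 0, 0], [[0, 0, 0], 0, 0], [[0, 0, 0], 0, 0]]' > mv.in && python3 -m handwheel mv.in|grep -E 'tool|ft_'
```

```text
tool_pos: [500.1, -120.2, 27.2]
ft_force: [-0.6, 7.7, -2.7]
tool_pos: [500.0, -120.2, 27.2]
ft_force: [-0.5, 7.1, -1.9]
```

In the tool's units: -0.3 mm / 400 = -0.0008.

```bash
echo '[[[-0.0008, 0, 0], 0, 0], [[-0.0008, 0, 0], 0, 0], [[-0.0008, 0, 0], 0, 0], [[-0.0008, 0, 0], 0, 0], [[-0.0008, 0, 0], 0, 0], [[-0.0008, 0, 0], 0, 0], [[-0.0008, 0, 0], 0, 0], [[-0.0008, 0, 0], 0, 0]]' > mv.in && python3 -m handwheel mv.in|grep -E 'tool|ft_'; echo '[[[0, 0, 0], 0, 0], [[0, 0, 0], 0, 0], [[0, 0, 0], 0, 0], [[0, 0, 0], 0, 0], [[0, 0, 0], 0, 0], [[0, 0, 0], 0, 0], [[0, 0, 0], 0, 0], [[0, 0, 0], 0, 0]]' > mv.in && python3 -m handwheel mv.in|grep -E 'tool|ft_'
python3 - <<'E'
from h import *
f=grab('top')
cv2.imwrite('pics/c7.png',cv2.resize(f['pixels'][180:240,195:275],(800,600),interpolation=cv2.INTER_CUBIC))
E
```

```text
tool_pos: [500.1, -120.3, 27.2]
ft_force: [-0.6, 8.3, -2.6]
tool_pos: [500.1, -120.3, 27.2]
ft_force: [0.2, 8.5, -2.1]
```

View pics/c7.png

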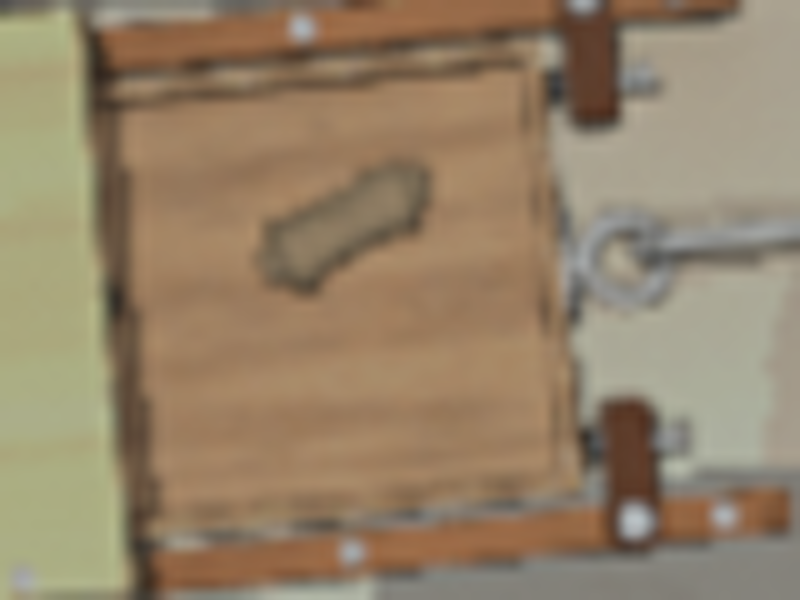

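The tray's front edge bears on both buffers, at (548,85) and (580,440), and about 8 N has been held for over 1.3 s. I'll slacken, lift out and back away.

In the tool's units: 7.5 mm / 400 = 0.0188, 6 mm / 400 = 0.015.

```bash
echo '[[[0.0025, 0, 0], 0, 0], [[0.005, 0, 0], 0, 0], [[0.01, 0, 0], 0, 0], [[0.015, 0, 0], 0, 0], [[0.0188, 0, 0], 0, 0], [[0.0188, 0, 0], 0, 0]]' > mv.in && python3 -m handwheel mv.in|grep -E 'tool|ft_'; echo '[[[0, 0, -0.01], 0, 0], [[0, 0, -0.025], 0, 0], [[0, 0, -0.045], 0, 0], [[0, 0, -0.075], 0, 0], [[0, 0, -0.1125], 0, 0], [[0, 0, -0.15], 0, 0], [[0, 0, -0.15], 0, 0]]' > mv.in && python3 -m handwheel mv.in|grep -E 'tool|ft_'
```

```text
tool_pos: [499.6, -115.0, 27.4]
ft_force: [-0.0, -0.6, -2.3]
tool_pos: [501.7, -115.0, 90.8]
ft_force: [-0.3, -0.2, -1.6]
```

In the tool's units: -141 mm / 400 = -0.3525, -130 mm / 400 = -0.325.

```bash
echo '[[[-0.0375, -0.0225, 0], 0, 0], [[-0.0875, -0.0525, 0], 0, 0], [[-0.15, -0.0925, 0], 0, 0], [[-0.2125, -0.13, 0], 0, 0], [[-0.275, -0.17, 0], 0, 0], [[-0.325, -0.2, 0], 0, 0], [[-0.3525, -0.2175, 0], 0, 0], [[-0.3525, -0.2175, 0], 0, 0], [[-0.3525, -0.2175, 0.05], 0, 0], [[-0.3525, -0.2175, 0.1], 0, 0], [[-0.3525, -0.2175, 0.1375], 0, 0], [[-0.3525, -0.2175, 0.1525], 0, 0]]' > mv.in && python3 -m handwheel mv.in|grep -E 'tool|ft_'; echo '[[[0, 0, 0.0025], 0, 0], [[0, 0, 0.005], 0, 0], [[0, 0, 0.0075], 0, 0], [[0, 0, 0.0075], 0, 0]]' > mv.in && python3 -m handwheel mv.in|grep -E 'tool|ft_'
```

```text
tool_pos: [422.7, -260.2, 24.7]
ft_force: [-1.9, 4.1, 10.1]
tool_pos: [423.6, -260.7, 24.6]
ft_force: [-4.1, 2.4, 11.8]
```

It's on the bench with about 12 N of press. I'll relieve a little, open and retreat.

In the tool's units: -2 mm / 400 = -0.005, -1.5 mm / 400 = -0.0038.

```bash
echo '[[[0, 0, -0.0025], 0, 0], [[0, 0, -0.0038], 0, 0], [[0, 0, -0.005], 0, 0]]' > mv.in && python3 -m handwheel mv.in|grep -E 'tool|ft_'; echo '[[[0, 0, 0], 0, 0.36], [[0, 0, 0], 0, 0.42], [[0, 0, 0], 0, 0.5], [[0, 0, 0], 0, 0.7], [[0, 0, 0], 0, 1], [[0, 0, 0], 0, 1], [[0, 0, 0], 0, 1], [[0, 0, -0.025], 0, 1], [[0, 0, -0.075], 0, 1], [[0, 0, -0.15], 0, 1], [[0, 0, -0.225], 0, 1], [[0, 0, -0.3125], 0, 1]]' > mv.in && python3 -m handwheel mv.in
echo '[[[0, 0, 0], 0, 1], [[0, 0, 0], 0, 1]]' > mv.in && python3 -m handwheel mv.in|grep -E 'tool|ft_'
python3 - <<'E'
from h import *
f=grab('top');g=grab('scene')
a=cv2.resize(f['pixels'][175:255,190:410],(800,291));b=g['pixels'][165:275,150:420];b=cv2.resize(b,(736,300))
c=np.zeros((591,800,3),np.uint8);c[:291]=a;c[291:,:736]=b
cv2.imwrite('pics/c8.png',c)
E
```

```text
tool_pos: [423.8, -261.7, 25.7]
ft_force: [-0.4, -0.3, -1.2]
clock: 19.48
tool_pos: [422.4, -261.1, 151.5]
orientation: [-2.136, -2.301, 0.0]
ft_force: [1.2, -0.9, 0.5]
opening: 1.0
grasp_force: 0.0
tool_pos: [424.5, -262.5, 152.9]
ft_force: [0.3, -0.6, -0.7]
```

View pics/c8.png

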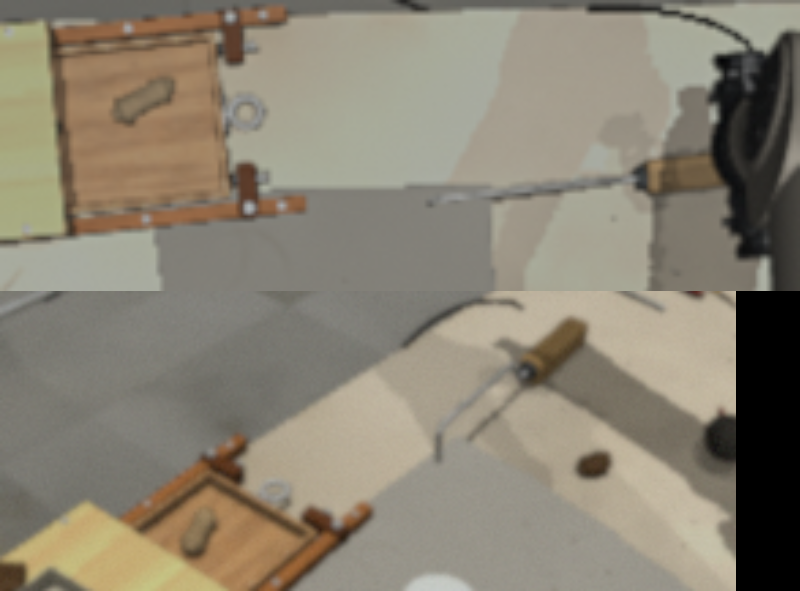

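The hook stands upright on the bench with its prong down, well clear of the tray. The tray's front edge is at the buffers and the gripper is clear.

```bash
python3 -c "
from workcell import order;print(order.sign_off())"
```

```text
the job is handed in; nothing more can be done
None
```

The job is handed in: the tray was drawn onto both buffers and held there at about 8 N for over a second, then unhooked, and the hook stands on its underside on the open bench; the bone is visible in the tray, but the ammonite is under the roof, so I never saw it.

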